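# Prove the check balance, then bring the bar to its pan

### The job

Prove the check balance, then bring the bar to it: swing the arrest lever over to release the beam, let the beam tip fully and come to rest, then swing the lever all the way back so that the beam is arrested level again. Then pick up the square brass bar, carry it over the row of standing parts, and finish while holding it level just above the pan (about 10 mm above the two guide rails), centred on the pan and in line with the rails, as if about to be set down between them; do not set it down, do not let go, never let it touch the balance, and disturb nothing else on the bench.

Things in the scene. Friction and masses are not known exactly. Their poses are not given: they have to be found in the camera images.
- balance: Check balance, fixed to the bench: grey base 105 mm (its x) by 270 mm (its y), overall about 140 mm high with the lever. Origin: centre of its underside, on the bench. The beam runs along its y: pan at the -y end (85 mm from the middle), dark round counterweight at the +y end. The arrest lever stands at its front (-x) side. It may be turned by up to 0.3 rad about the vertical.
- arrest_lever (a joint): Angle of the arrest lever (rad), 0 to 1.2. 0 to 0.06 = arrested, as it starts (stem leans 0.6 rad to the pan side, -y of the balance); 1.2 = fully released (leans 0.6 rad to +y). Hinge axis: along the balance's x through its point y = +55, z = 50 mm. Stays where it is left; takes under 3 N at the knob. Beam starts to tip at about 0.1 and is free from about 0.8.
- lever_knob (a point): Centre of the black ball, 22 mm across, on top of the lever's 8 mm round stem: 80 mm from the hinge axis, 76 mm in front (-x) of the balance's middle; 116 mm above the bench at either end of the swing, 130 mm in mid-swing. 40 mm free to its left and right; can be pinched or pushed from above.
- beam (a joint): Angle of the beam (rad): 0 = level, arrested; 0.12 = tipped fully, counterweight end down and pan end up, where the empty beam comes to rest when released.
- pan_seat (a point): Target point on the beam: centre of the pan, at the height of the tops of the two guide rails, 113.5 mm above the bench when the beam is arrested. x axis: along the rails (the same as the balance's x). The pan is an aluminium plate 116 mm (x) by 72 mm (y); the two rails on it are 100 mm long, 7 mm high, 6 mm thick with a 28 mm wide channel between them.
- brass_bar: Plain square brass bar lying on the bench, 16 x 105 x 16 mm, 0.18 to 0.29 kg. Origin: centre of its underside; its y axis runs along its length. Starts roughly pointing ahead from the robot, on the robot's right of the row of standing parts.
- hex_bolt: Black bolt standing on its head, 24 x 27 mm, 65 mm high; origin centre of its underside. One of the row of standing parts between bar and balance; leave alone.
- collet_2: Smaller slit spring collet standing upright, 26 mm across, 32 mm high; origin centre of its underside. In the row; leave alone.
- collet_0: Larger slit spring collet standing upright, 33 mm across, 40 mm high; origin centre of its underside. In the row; leave alone.
- collet_nut: Collet nut, 50 mm across, 20 mm high; origin centre of its underside. In the row; leave alone.
- screwdriver: Screwdriver lying at the back right, 208 mm long along its y, 22 mm high; origin centre of its underside. Leave alone.
- spanner_17: Spanner lying near the front edge, 184 mm long along its y, 8 mm high; origin centre of its underside. Leave alone.
- gauge_block: Steel setup block with holes lying near the front edge, 46 x 70 mm, 25 mm high; origin centre of its underside. Leave alone.
There are look-alikes about, which are no part of the job. What is meant by the brass_bar is not purple or red, and is the larger of those in its own colour.

How it is judged:
On the way, in this order (a step that is already met when the one before it is completed fails the run):
1. the lever is swung over and the released beam has tipped fully and come to rest (value of joint arrest_lever above 0.85 rad and value of joint beam above 0.1 rad and velocity of joint beam between -0.03 and 0.03 rad/s), for 0.3 s.
2. the lever is swung back and the beam is arrested level (value of joint arrest_lever below 0.15 rad and value of joint beam below 0.02 rad), for 0.2 s.
3. the bar is held up, higher than the row of standing parts (height (world z) of brass_bar above 0.08 m and contact force between brass_bar and the fingers above 1 N), for 0.2 s.
At the end, for the whole second after the job is handed in: Bar held still: underside 3-18 mm above the rail tops, middle within 12 mm along and 6 mm across the rails of the pan centre, within 0.1 rad of level and of the rails; bar and robot off the balance; lever below 0.15 rad, beam below 0.02 rad (all of step 2 and z of brass_bar in the frame of pan_seat between 0.003 and 0.018 m and x of brass_bar in the frame of pan_seat between -0.012 and 0.012 m and y of brass_bar in the frame of pan_seat between -0.006 and 0.006 m and angle between the y axis of brass_bar and the x axis of pan_seat, either way round below 0.1 rad and angle between brass_bar's own z axis and vertical below 0.1 rad and contact force between brass_bar and the fingers above 1 N and contact force between each of brass_bar, the arm, the fingers and balance below 0.05 N and linear speed of brass_bar below 0.02 m/s); the arm keeps its last pose, push and grip.
It fails at once if the bar bumps against the balance (contact force between brass_bar and balance above 1 N).
It fails at once if a part of the row or another tool on the bench is shifted by more than 20 mm or knocked over (distance of any of hex_bolt, collet_2, collet_0, collet_nut, screwdriver, spanner_17, gauge_block from where it was at the start of the episode above 0.02 m or angle between any of hex_bolt, collet_2, collet_0, collet_nut's own z axis and vertical above 0.5 rad).
It also fails if it takes over 64 s, if anything falls off the work surface, if the arm or the gripper's body presses on something with over 40 N, if the wrist force passes 120 N, or if a joint passes its speed limit or range.

### The arm

A 7-joint arm with a two-finger parallel gripper is mounted at the origin on a cart in front of the work surface, level with it; the furniture and walls round the work are solid. World frame = base frame: x ahead of the robot, y to its left, z up, the work surface at z = 0. Lengths are in m, angles in rad, forces in N, time in s.
With the tool pointing down it reaches from about 0.425 to 0.875 m from the base axis. Payload 4.7 kg.
Tool frame: the origin (TCP) lies midway between the tips of the shut fingers; the grasp point (between the pads) lies 19 mm behind it; z points along the fingers, y is the line along which they close (so a half turn about z gives the same grasp; the last joint's range is limited). The gripper opens to 87 mm and grips with 3 to 60 N. Pads are 19 mm wide; open, the fingers measure 117 mm over their backs; the gripper's body (75 mm by 190 mm) begins 51 mm behind the grasp point.
Start: joints at [1.228, 0.321, -0.07, 1.45, 0.023, 1.371, -0.057], TCP at [0.227, -0.609, 0.192] pointing down, gripper open.
Joint ranges: [-2.86, 2.86], [-0.3, 2.09], [-1.38, 1.24], [0.06, 2.45], [-1.56, 4.7], [0.09, 2.05], [-2.69, 2.69]. Speed limits (rad/s): [2.57, 2.57, 3.14, 3.14, 3.14, 3.14, 3.14].

### API

Orientations are given as a rotation vector (axis times angle).
In Python, from bench import ctrl gives the robot as it stands. The module is installed in compiled form; this text tells all that it offers.
- The arm moves only by the shell command python3 -m handwheel 'ROWS' [FORCE]. ROWS is JSON, a list of rows, each a list of 7 numbers: the finger opening in m, from 0 to 0.087, then the shift along the tool's x, y, z in m, then the turn, a rotation vector about the tool's x, y, z in degrees. A call has 1 to 12 rows; each row shifts and turns the commanded pose from where the row before left it, along the tool's axes as they then stand; what a row does not reach is not made up. A row lasts 1/8 s, in which the tool goes at most 62.5 mm and 10.7 degrees, less where a joint would pass 70% of its speed; a pose out of reach is approached as far as the arm can. A call is refused whole if a number of a shift passes 0.0625 or a number of a turn 10.7, either way. A call with a gripper value outside its range is refused whole. The fingers move at their own pace and stop on an object; FORCE is the grip in N (left out, the last holds). Time passes only in rows, so rows that do not move let the fingers close. It gives the time, the measured TCP pose, the force, the opening and the grip force at its end, in the units of the state.
- ctrl.get_state(): the state, without advancing time (a new reading comes with each control period).
- ctrl.get_image(name): name is "side" or "top" or "wrist"; returns (picture, depth): 384x512x3 uint8, blue, green, red; 384x512 float32, m along the optical axis (not along the pixel's ray), 0 where there is no reading.
- ctrl.camera_info(name): a dict with "intrinsics" (3x3 intrinsics, pixels), "R" (3x3) and "t" (3): a world point X has camera coordinates R X + t. Camera axes: x right, y down, z forward; pixel columns grow to the right and rows downward; lengths in m; the calibration is good to about 2 mm. The wrist camera is an equidistant fisheye: a pixel r from the principal point sees the ray r / f radians off the axis. A picture is of the moment at which its call begins: read the wrist's pose just before it. camera_info takes no time and is no camera call; for the wrist camera it gives the pose at the moment of the call.
- ctrl.close_job(): hands the job in; it is judged then, once.
The state is a dict: "time": time; "joint_positions": joint angles; "qd": joint speeds; "joint_torque": joint torques, N m; "position": TCP position; "tool_rot": TCP orientation; "ft_force": force on the tool from outside, world axes, zero at the start; "torque": the same for the moment, N m; "grip_width": opening from 0.0 (shut) to 1.0 (fully open); "grip_force": force on a finger pad.
Only numpy, scipy, OpenCV 4.12 (cv2) and the standard library are available. Lean on these libraries where they do the work, as an engineer would, in place of code of your own. Each camera call takes 0.05 s, during which the arm holds its last target. There are 200 camera calls.

## Working session

There is one attempt and no reset: what is moved stays moved. The work goes in short steps, Python scripts to look and compute and a shell command to move; the robot and the scene stay as the last step left them, time stands still between calls to the robot, and variables do not carry over. Pictures are saved under pics/ and viewed, at most 10 in all, crops included, and the job is handed in when it is done.

```bash
mkdir -p pics; cat > h.py <<'E'
import numpy as np,cv2
from bench import ctrl
from scipy.spatial.transform import Rotation as Ro
def snap(n):
    ci=ctrl.camera_info(n); im,d=ctrl.get_image(n); np.savez(f'{n}.npz',im=im,d=d,K=ci['intrinsics'],R=ci['R'],t=ci['t']); return im
def pt(n,u,v,z=None):
    f=np.load(f'{n}.npz');K,R,t=f['K'],f['R'],f['t']
    r=np.array([(u-K[0][2])/K[0][0],(v-K[1][2])/K[1][1],1.])
    if z is None:
        p=f['d'][int(v)-1:int(v)+2,int(u)-1:int(u)+2]; s=np.median(p)
    else:
        o=-R.T@t; s=(z-o[2])/(R.T@r)[2]
    return R.T@(r*s-t)
E
python3 - <<'E'
from h import *
a=snap('top');b=snap('side')
cv2.imwrite('pics/top.png',cv2.resize(a,(800,600),interpolation=cv2.INTER_CUBIC));cv2.imwrite('pics/side.png',cv2.resize(b,(800,600),interpolation=cv2.INTER_CUBIC))
print(ctrl.get_state())
for n in('top','side'):
    c=ctrl.camera_info(n);print(c, -np.array(c['R']).T@c['t'])
E
```

```text
{'time': 0.1, 'joint_positions': array([ 1.22806489,  0.32173751, -0.07006721,  1.45151266,  0.02259992,
        1.37081757, -0.05691549]), 'qd': array([-2.48428465e-03, -2.49869718e-03, -5.38983803e-05, -2.53068000e-03,
        1.94073857e-03, -7.33121014e-04, -8.35616641e-04]), 'joint_torque': array([-3.13615074e-04, -4.92572916e+01, -4.05928642e-01, -3.13399386e+01,
       -6.40863832e-02,  3.95029667e-02,  8.27319218e-05]), 'position': array([ 0.22680419, -0.60857571,  0.19079843]), 'tool_rot': array([-3.09010900e+00, -5.57241175e-01,  6.20948013e-04]), 'ft_force': array([-0.49208252,  0.43055526, -0.29104038]), 'torque': array([-0.02340372,  0.0211968 ,  0.03261819]), 'grip_force': 0.0, 'grip_width': 1.0000899166124502}
{'intrinsics': array([[455.92817833,   0.        , 255.22956836],
       [  0.        , 455.92817833, 191.33026655],
       [  0.        ,   0.        ,   1.        ]]), 'R': array([[ 0.02059961, -0.999602  ,  0.01927447],
       [-0.9988535 , -0.02140979, -0.04281705],
       [ 0.04321267, -0.01837035, -0.99889699]]), 't': array([0.02242645, 0.5074866 , 1.43688041])} [0.44435136 0.0596787  1.45659234]
{'intrinsics': array([[480.52625681,   0.        , 248.03605784],
       [  0.        , 480.52625681, 190.43700992],
       [  0.        ,   0.        ,   1.        ]]), 'R': array([[ 0.99485259, -0.09943765, -0.01950558],
       [-0.07599873, -0.60485593, -0.79270013],
       [ 0.06702618,  0.79010218, -0.60929962]]), 't': array([-0.49115448,  0.15543386,  1.22235399])} [ 0.41850937 -0.92060871  0.85841201]
```

View pics/top.png

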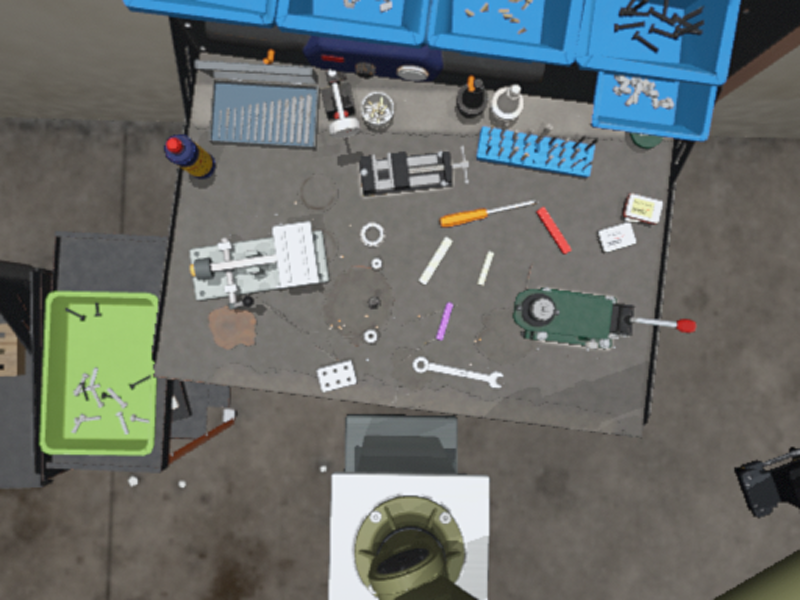

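View pics/side.png

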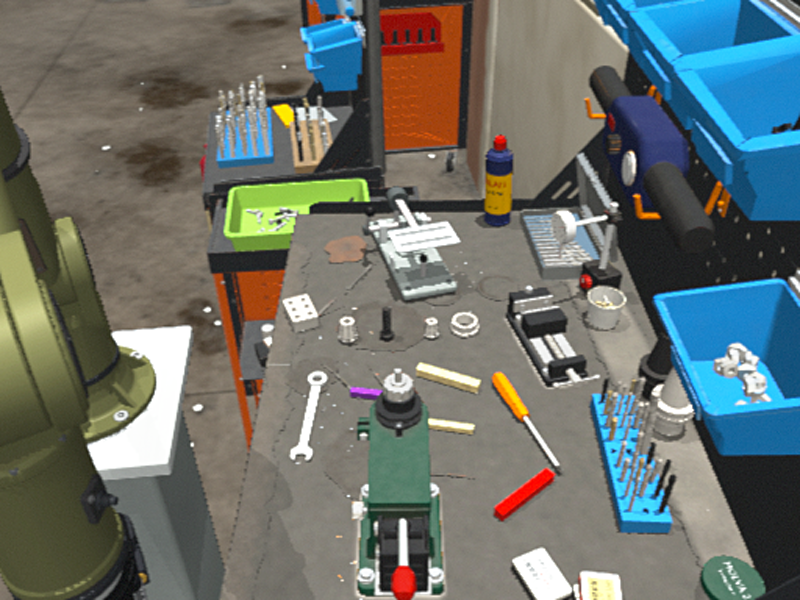

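The top view shows the brass bar at about (436,260), its smaller decoy at (486,268), the balance around (258,262) with its pan to the right at (298,256), and the knob at about (248,300). The row of parts runs along x≈372. An enlarged crop is next.

```bash
python3 - <<'E'
from h import *
f=np.load('top.npz');im=f['im']
c=im[125:215,115:235]; cv2.imwrite('pics/crop1.png',cv2.resize(c,None,fx=6.6,fy=6.6,interpolation=cv2.INTER_CUBIC))
# bar segmentation: yellowish bright
sub=im[145:190,260:325].astype(int)
m=((sub[...,2]>150)&(sub[...,2]-sub[...,0]>12)).astype(np.uint8)
n,l,s,ce=cv2.connectedComponentsWithStats(m)
for i in range(1,n):
    if s[i,4]<20: continue
    ys,xs=np.where(l==i); r=cv2.minAreaRect(np.c_[xs+260,ys+145].astype(np.float32)); b=cv2.boxPoints(r)
    P=np.array([pt('top',*p,z=.016) for p in b]); print(r,s[i,4]);print(P.round(4), pt('top',*r[0]),pt('top',*r[0],z=.016))
# points (800-scale)
for nm,u,v in [('nut',372,234),('col2',376,264),('bolt',374,302),('col0',371,337),('gauge',337,376),('drvL',441,220),('spanL',420,366),('presstop',542,308),('lever press',686,325),('vise',405,172),('knob',248,300),('pan',298,256)]:
    print(nm,pt('top',u*.64,v*.64).round(3))
# pan height segment
d=f['d'];K,R,t=f['K'],f['R'],f['t'];v,u=np.mgrid[125:215,115:235]
rr=np.stack([(u-K[0,2])/K[0,0],(v-K[1,2])/K[1,1],np.ones(u.shape)],-1)*d[125:215,115:235,None]
W=(rr-t)@R
z=W[...,2]
for lo,hi in((.100,.120),(.012,.05),(.09,.1),(.12,.15)):
    m=((z>lo)&(z<hi)).astype(np.uint8);n,l,s,ce=cv2.connectedComponentsWithStats(m)
    for i in range(1,n):
        if s[i,4]<15: continue
        P=W[l==i]; r=cv2.minAreaRect((P[:,:2]*1000).astype(np.float32)); print(lo,hi,s[i,4],r,np.median(P[:,2]))
E
```

```text
nut [ 0.64   0.091 -0.001]
col2 [0.575 0.081 0.03 ]
bolt [0.498 0.082 0.063]
col0 [0.428 0.088 0.003]
gauge [0.35  0.154 0.027]
drvL [ 0.669 -0.049  0.018]
spanL [ 0.371 -0.013  0.001]
presstop [ 0.489 -0.22   0.189]
lever press [ 0.464 -0.486  0.172]
vise [0.756 0.027 0.06 ]
knob [0.494 0.315 0.129]
pan [0.58  0.228 0.108]
0.1 0.12 945 ((583.823974609375, 233.39488220214844), (115.94522094726562, 72.98217010498047), 9.551770210266113) 0.1089625785852002
0.1 0.12 138 ((553.8587036132812, 411.51995849609375), (38.06291198730469, 38.57388687133789), 9.922648429870605) 0.10824177924757408
0.012 0.05 22 ((635.7318115234375, 106.25090026855469), (31.63509178161621, 6.534963607788086), 1.5173063278198242) 0.020545709816437593
0.012 0.05 226 ((590.0242309570312, 194.19577026367188), (104.55451965332031, 21.43817901611328), 9.43595027923584) 0.020831117919731478
0.012 0.05 270 ((601.8419189453125, 331.6570129394531), (35.81767654418945, 92.74488067626953), 10.201910972595215) 0.020659250974722234
0.012 0.05 172 ((587.2704467773438, 419.0945739746094), (34.7730598449707, 73.27136993408203), 9.397699356079102) 0.020648837187947078
0.012 0.05 438 ((543.0119018554688, 319.4773864746094), (54.388999938964844, 95.77906799316406), 10.137051582336426) 0.021212925570989832
0.012 0.05 291 ((526.7489013671875, 409.7587890625), (51.62417221069336, 72.02128601074219), 10.8267240524292) 0.020566472851224055
0.09 0.1 222 ((568.036376953125, 333.6659240722656), (36.76811981201172, 124.11519622802734), 17.1495361328125) 0.09578089990173319
0.12 0.15 44 ((492.50958251953125, 316.95355224609375), (19.17796516418457, 19.335647583007812), 63.12274932861328) 0.1266417258422719
```

View pics/crop1.png

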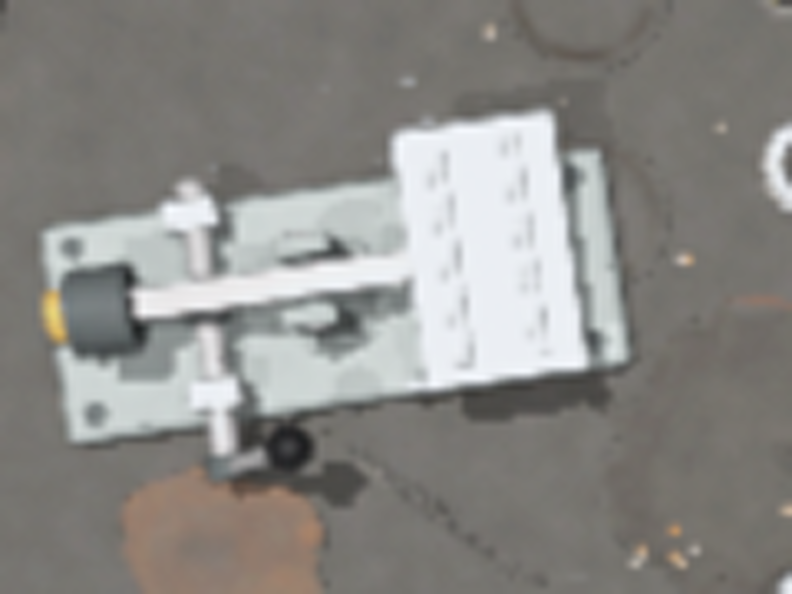

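```bash
cat >> h.py <<'E'
def plan(*tg):
    """targets (x,y,z,yaw_deg of tool x), tool down; prints total tool-frame shift per leg, in mm, turn z deg first then shift"""
    s=ctrl.get_state();R=Ro.from_rotvec(s['tool_rot']);p=s['position'];
    m=R.as_matrix();print('now',p.round(4),'yaw',np.degrees(np.arctan2(m[1,0],m[0,0])).round(2),'tilt',np.degrees(np.arccos(-m[2,2])).round(2),'t',round(s['time'],2),'F',s['ft_force'].round(1),'grip',s['grip_width']*87,s['grip_force'])
    for x,y,z,yw in tg:
        c,sn=np.cos(np.radians(yw)),np.sin(np.radians(yw))
        T=Ro.from_matrix(np.array([[c,sn,0],[sn,-c,0],[0,0,-1]]))
        print('turn',np.degrees((R.inv()*T).as_rotvec()).round(1),'shift mm',(1000*T.inv().apply(np.array([x,y,z])-p)).round(1)); R,p=T,np.array([x,y,z])
E
python3 - <<'E'
from h import *
f=np.load('top.npz');im=f['im'];print(im[166,279],im[160,270],im[171,311])
sub=im[145:190,260:325].astype(int)
m=((sub[...,2]>120)&(sub[...,2]-sub[...,0]>8)&(sub[...,1]>110)).astype(np.uint8)
n,l,s,ce=cv2.connectedComponentsWithStats(m)
for i in range(1,n):
    if s[i,4]<20: continue
    ys,xs=np.where(l==i); P=np.array([pt('top',u,v,z=.016) for u,v in zip(xs+260,ys+145)]); r=cv2.minAreaRect((P[:,:2]*1000).astype(np.float32)); w,V=np.linalg.eigh(np.cov(P[:,:2].T)); print(s[i,4],r,P.mean(0),np.degrees(np.arctan2(V[1,1],V[0,1])))
plan((.27,-.60,.32,9.7),(.58,-.15,.32,9.7),(.493,.314,.22,9.7),(.493,.314,.108,9.7))
E
```

```text
[238 239 236] [113 118 121] [233 239 236]
now [ 0.2268 -0.6086  0.1908] yaw 20.44 tilt 0.1 t 0.1 F [-0.5  0.4 -0.3] grip 87.00782274528316 0.0
turn [-0.1  0.  10.7] shift mm [  44.    -1.2 -129.2]
turn [0. 0. 0.] shift mm [ 381.4 -391.3    0. ]
turn [0. 0. 0.] shift mm [  -7.6 -472.   100. ]
turn [0. 0. 0.] shift mm [  0.   0. 112.]
```

```bash
python3 -m handwheel '[[0.087,0,0,-0.06,0,0,10.7],[0.05,0.02,0,-0.06,0,0,0],[0.05,0.04,-0.038,0,0,0,0],[0.05,0.04,-0.038,0,0,0,0],[0.05,0.04,-0.038,0,0,0,0],[0.05,0.04,-0.038,0,0,0,0],[0.05,0.04,-0.038,0,0,0,0],[0.05,0.04,-0.038,0,0,0,0],[0.05,0.04,-0.038,0,0,0,0],[0.05,0.04,-0.038,0,0,0,0],[0.05,0.04,-0.038,0,0,0,0],[0.03,0.04,-0.038,0,0,0,0]]' 20; python3 - <<'E'
from h import *
f=np.load('top.npz');im=f['im']
m=(im[145:190,260:325].min(2)>165).astype(np.uint8)
n,l,s,ce=cv2.connectedComponentsWithStats(m)
for i in range(1,n):
    if s[i,4]<20: continue
    ys,xs=np.where(l==i); P=np.array([pt('top',u,v,z=.016) for u,v in zip(xs+260,ys+145)]); r=cv2.minAreaRect((P[:,:2]*1000).astype(np.float32)); w,V=np.linalg.eigh(np.cov(P[:,:2].T)); print(s[i,4],r,P.mean(0),np.degrees(np.arctan2(V[1,1],V[0,1])))
plan((.493,.314,.22,9.7),(.493,.314,.108,9.7))
E
```

```text
time: 1.6
position: [0.577, -0.1621, 0.3107]
tool_rot: [3.13, 0.266, -0.001]
ft_force: [-0.6, -1.4, -0.9]
grip_width: 0.524
grip_force: 0.0
184 ((587.4854125976562, -38.58571243286133), (17.600910186767578, 105.06883239746094), 59.43095016479492) [ 0.5869849  -0.03829813  0.016     ] 149.32434225729614
82 ((574.6119384765625, -140.90536499023438), (11.063139915466309, 68.66383361816406), 72.48250579833984) [ 0.57429364 -0.14083483  0.016     ] 162.1134981789488
now [ 0.577  -0.1621  0.3107] yaw 9.72 tilt 0.03 t 1.6 F [-0.6 -1.4 -0.9] grip 45.57883589429344 0.0
turn [0. 0. 0.] shift mm [  -2.6 -483.5   90.7]
turn [0. 0. 0.] shift mm [  0.   0. 112.]
```

```bash
python3 -m handwheel '[[0.04,0,-0.054,0.006,0,0,0],[0.04,0,-0.054,0.006,0,0,0],[0.04,0,-0.054,0.006,0,0,0],[0.04,0,-0.054,0.006,0,0,0],[0.04,0,-0.054,0.006,0,0,0],[0.04,0,-0.054,0.006,0,0,0],[0.04,0,-0.054,0.006,0,0,0],[0.04,0,-0.054,0.02,0,0,0],[0.04,0,-0.051,0.025,0,0,0],[0.04,0,0,0,0,0,0],[0.04,0,0,0,0,0,0]]'; python3 - <<'E'
from h import *
plan((.493,.314,.108,9.7))
K=ctrl.camera_info('wrist');im,d=ctrl.get_image('wrist');cv2.imwrite('pics/w1.png',im);print(K)
E
```

```text
time: 2.98
position: [0.4949, 0.3118, 0.2237]
tool_rot: [3.129, 0.266, -0.001]
ft_force: [0.1, -0.0, -0.4]
grip_width: 0.46
grip_force: 0.0
now [0.4949 0.3118 0.2237] yaw 9.74 tilt 0.07 t 2.98 F [ 0.1 -0.  -0.4] grip 39.98364156361572 0.0
turn [0.1 0.  0. ] shift mm [ -1.5  -2.5 115.7]
{'intrinsics': array([[297.31863964,   0.        , 255.35211119],
       [  0.        , 297.31863964, 187.44866463],
       [  0.        ,   0.        ,   1.        ]]), 'R': array([[ 0.1711075 , -0.9852518 ,  0.00105295],
       [-0.94296361, -0.16345343,  0.29000449],
       [-0.28555534, -0.05061484, -0.9570247 ]]), 't': array([0.22150649, 0.47338342, 0.57796224])}
```

View pics/w1.png

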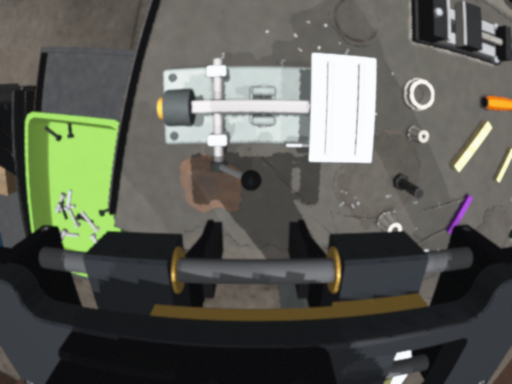

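The wrist view shows the knob at (251,180), midway between the fingers (about 205 and 300). I'll descend astride it and narrow the opening.

```bash
python3 -m handwheel '[[0.04,-0.0015,-0.0025,0.04,0,0,0],[0.04,0,0,0.04,0,0,0],[0.04,0,0,0.036,0,0,0],[0.03,0,0,0,0,0,0],[0.03,0,0,0,0,0,0],[0.03,0,0,0,0,0,0],[0.03,0,0,0,0,0,0]]' 5; python3 -c "
from h import *
plan((.493,.314,.108,9.7))"
```

```text
time: 3.9
position: [0.4936, 0.3151, 0.1094]
tool_rot: [-3.13, -0.266, -0.003]
ft_force: [0.7, 1.1, -0.3]
grip_width: 0.344
grip_force: 0.0
now [0.4936 0.3151 0.1094] yaw 9.73 tilt 0.13 t 3.9 F [ 0.7  1.1 -0.3] grip 29.96662258513793 0.0
turn [-0.  -0.1  0. ] shift mm [-0.7  1.   1.4]
```

```bash
python3 -m handwheel '[[0.03,0,-0.009,0,0,0,0],[0.03,0,-0.009,0,0,0,0],[0.03,0,-0.009,0,0,0,0],[0.03,0,-0.009,0,0,0,0],[0.03,0,-0.009,0,0,0,0],[0.03,0,-0.009,0,0,0,0],[0.03,0,-0.009,0,0,0,0],[0.03,0,-0.009,0,0,0,0],[0.03,0,-0.009,0,0,0,0],[0.03,0,-0.007,0,0,0,0],[0.03,0,0,0,0,0,0],[0.03,0,0,0,0,0,0]]'; python3 -m handwheel '[[0.03,0,0,0,0,0,0],[0.03,0,0,0,0,0,0],[0.03,0,0,0,0,0,0],[0.03,0,0,0,0,0,0],[0.03,0,0,0,0,0,0],[0.03,0,0,0,0,0,0],[0.03,0,0,0,0,0,0],[0.03,0,0,0,0,0,0],[0.03,0,0,0,0,0,0],[0.03,0,0,0,0,0,0],[0.03,0,0,0,0,0,0],[0.03,0,0,0,0,0,0]]'; python3 - <<'E'
from h import *
plan()
im=snap('side');cv2.imwrite('pics/s2.png',cv2.resize(im[110:210,210:320],None,fx=5,fy=5,interpolation=cv2.INTER_CUBIC))
snap('top')
f=np.load('top.npz');d=f['d'];K,R,t=f['K'],f['R'],f['t'];v,u=np.mgrid[125:215,115:235]
W=(np.stack([(u-K[0,2])/K[0,0],(v-K[1,2])/K[1,1],np.ones(u.shape)],-1)*d[125:215,115:235,None]-t)@R
c=np.array([.5696,.3172]);a=np.radians(9.7);B=(W[...,:2]-c)@np.array([[np.cos(a),-np.sin(a)],[np.sin(a),np.cos(a)]])
for y in(-110,-85,-60):
    m=(abs(B[...,1]-y/1e3)<.006)&(B[...,0]>-.03)&(B[...,0]<.05)&(W[...,2]>.08)&(W[...,2]<.15);print(y,m.sum(),np.median(W[m][:,2]))
E
```

```text
time: 5.4
position: [0.478, 0.4011, 0.1079]
tool_rot: [3.13, 0.266, 0.0]
ft_force: [-0.7, 0.3, -0.7]
grip_width: 0.345
grip_force: 0.0
time: 6.9
position: [0.4779, 0.4015, 0.108]
tool_rot: [3.13, 0.267, 0.0]
ft_force: [-0.0, -0.5, -0.2]
grip_width: 0.346
grip_force: 0.0
now [0.4779 0.4015 0.108 ] yaw 9.74 tilt 0.0 t 6.9 F [-0.  -0.5 -0.2] grip 30.06912002302957 0.0
-110 115 0.10905592426591289
-85 110 0.10833122949873548
-60 105 0.1086749230938163
```

View pics/s2.png

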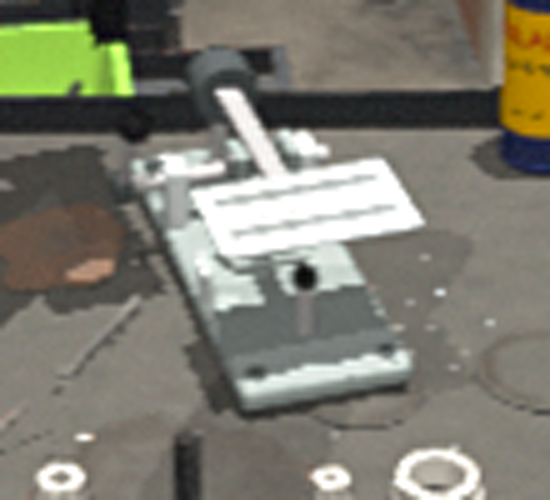

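The side crop shows the pan at (310,205), looking possibly raised, and black something at (135,120). The depths read level, though, so I'll look from the top.

```bash
python3 - <<'E'
from h import *
im=np.load('top.npz')['im'];s=snap('side')
a=cv2.resize(im[110:230,90:250],(640,480)); cv2.imwrite('pics/t2.png',a)
cv2.imwrite('pics/s3.png',np.vstack([cv2.resize(s[90:210,150:330],(720,480))]))
for u,v in((262,148),(265,152),(275,150),(285,150),(253,128),(254,126)): print(u,v,pt('side',u,v).round(4))
E
```

```text
262 148 [0.5605 0.2418 0.1119]
265 152 [0.5673 0.227  0.1072]
275 150 [0.5969 0.2324 0.108 ]
285 150 [0.6239 0.2207 0.1132]
253 128 [0.5503 0.3906 0.093 ]
254 126 [0.5536 0.3919 0.0992]
```

View pics/t2.png

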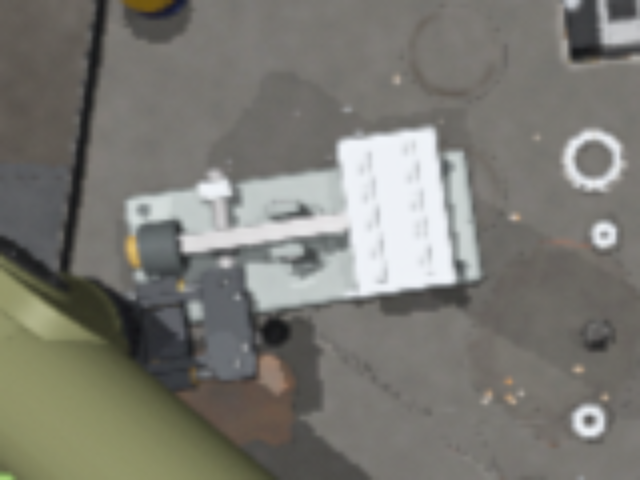

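View pics/s3.png

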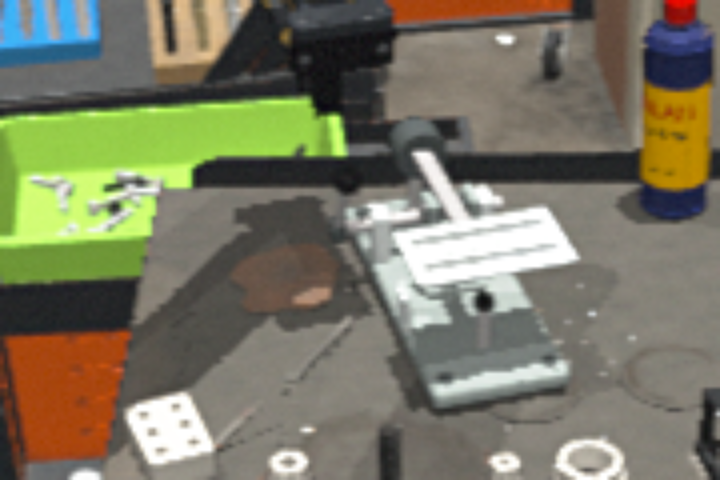

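The lever has not moved: the knob is still at (275,330) in the top crop. The fingertips at about (325,110) in the side crop look well above the knob. I'll check the geometry.

```bash
python3 - <<'E'
from h import *
f=np.load('side.npz');K,R,t=f['K'],f['R'],f['t']
def pr(X): q=K@(R@np.array(X)+t); return (q[:2]/q[2]).round(1)
print('tcp',pr(ctrl.get_state()['position']),'knob exp',pr([.4929,.3142,.116]))
for u,v in((231,107),(231,112),(231,116),(231,118),(236,135),(237,134)): print(u,v,pt('side',u,v).round(3), f['im'][v,u])
g=np.load('top.npz');im=g['im']; u,v=90+275/4,110+330/4; print(pt('top',u,v),pt('top',u,v,z=.127))
d=g['d'];print((d[int(v)-4:int(v)+5,int(u)-4:int(u)+5]).round(3))
E
```

```text
tcp [229.6 123.6] knob exp [236.5 135.4]
231 107 [0.48  0.311 0.213] [22 23 23]
231 112 [0.483 0.375 0.163] [20 18 18]
231 116 [0.482 0.376 0.149] [17  5 12]
231 118 [0.482 0.379 0.14 ] [26 65 47]
236 135 [0.491 0.306 0.123] [36 33 33]
237 134 [0.494 0.307 0.125] [36 35 38]
[0.49236964 0.31518132 0.12936003] [0.49245502 0.31563565 0.127     ]
[[1.441 1.452 1.458 1.454 1.455 1.455 1.449 1.45  1.456]
 [1.457 1.453 1.456 1.451 1.331 1.332 1.457 1.452 1.449]
 [1.455 1.453 1.326 1.326 1.319 1.327 1.328 1.329 1.454]
 [1.452 1.454 1.327 1.327 1.323 1.324 1.326 1.328 1.333]
 [1.452 1.328 1.324 1.322 1.317 1.328 1.325 1.327 1.334]
 [1.356 1.333 1.324 1.322 1.319 1.325 1.329 1.328 1.329]
 [1.359 1.346 1.326 1.324 1.325 1.326 1.322 1.327 1.336]
 [1.36  1.355 1.326 1.332 1.324 1.323 1.326 1.328 1.452]
 [1.455 1.453 1.452 1.331 1.332 1.328 1.337 1.453 1.452]]
```

The open fingertips recede, so they rode over the ball. Instead I'll shut the fingers (the tips are then at the TCP) and push from each side in turn: lift, shut, and come down on the pan side of the knob.

```bash
python3 -m handwheel '[[0,0,0,-0.05,0,0,0],[0,0,0.03,-0.01,0,0,0],[0,0,0.05,0,0,0,0],[0,0,0.045,0,0,0,0],[0,0,0,0,0,0,0],[0,0,0,0.02,0,0,0],[0,0,0,0.02,0,0,0],[0,0,0,0.02,0,0,0],[0,0,0,0.006,0,0,0],[0,0,0,0,0,0,0]]'; python3 -c "
from h import *
plan()"
```

```text
time: 8.3
position: [0.4985, 0.2785, 0.1013]
tool_rot: [3.13, 0.268, -0.002]
ft_force: [-0.7, 0.1, -0.0]
grip_width: 0.006
grip_force: 0.0
now [0.4985 0.2785 0.1013] yaw 9.79 tilt 0.08 t 8.3 F [-0.7  0.1 -0. ] grip 0.5629097516925919 0.0
```

```bash
python3 -m handwheel '[[0,0,-0.01,0,0,0,0],[0,0,-0.01,0,0,0,0],[0,0,-0.01,0,0,0,0],[0,0,-0.01,0,0,0,0],[0,0,-0.01,0,0,0,0],[0,0,-0.01,0,0,0,0],[0,0,-0.01,0,0,0,0],[0,0,-0.01,0,0,0,0],[0,0,-0.008,0,0,0,0],[0,0,0,0,0,0,0],[0,0,0,0,0,0,0]]'; cat > k.py <<'E'
from h import *
plan()
s=snap('side');cv2.imwrite('pics/s4.png',cv2.resize(s[90:210,150:330],(720,480)))
a=np.radians(9.7);A=np.array([[np.cos(a),-np.sin(a)],[np.sin(a),np.cos(a)]]);c=np.array([.5696,.3172])
f=np.load('side.npz');d=f['d'];K,R,t=f['K'],f['R'],f['t'];v,u=np.mgrid[0:384,0:512]
W=(np.stack([(u-K[0,2])/K[0,0],(v-K[1,2])/K[1,1],np.ones(u.shape)],-1)*d[...,None]-t)@R
B=(W[...,:2]-c)@A
for y in(-110,-85,-60):
    m=(abs(B[...,1]-y/1e3)<.006)&(abs(B[...,0])<.045)&(W[...,2]>.08)&(W[...,2]<.15);print(y,m.sum(),np.median(W[m][:,2]).round(4))
dark=(f['im'].max(2)<60)&(abs(B[...,0]+.076)<.014)&(B[...,1]>-.01)&(B[...,1]<.12)&(W[...,2]>.095)&(W[...,2]<.145)
print('knob-ish',dark.sum(),np.median(B[dark],0),np.median(W[dark][:,2]))
E
python3 k.py
```

```text
time: 9.68
position: [0.4843, 0.3646, 0.1019]
tool_rot: [3.13, 0.266, -0.0]
ft_force: [-0.2, -0.1, 0.0]
grip_width: 0.004
grip_force: 0.0
now [0.4843 0.3646 0.1019] yaw 9.72 tilt 0.03 t 9.68 F [-0.2 -0.1  0. ] grip 0.3383328682364956 0.0
-110 118 0.1099
-85 68 0.1071
-60 21 0.1075
knob-ish 62 [-0.07649481  0.00780624] 0.1274671985829124
```

View pics/s4.png

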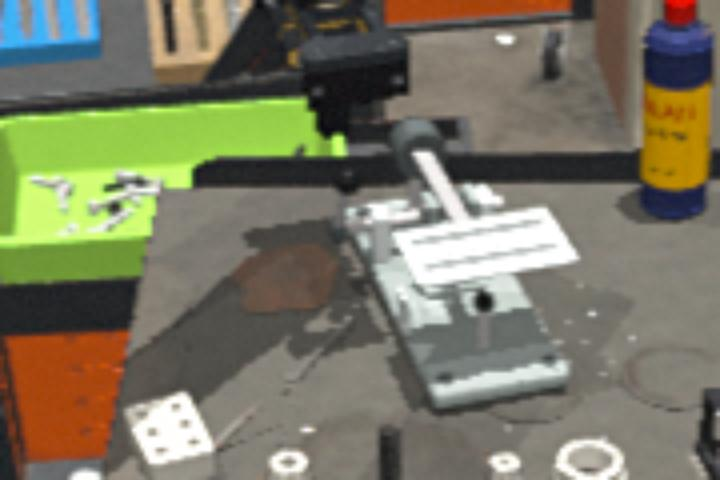

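The knob is still at (345,180) in the crop and the fingertips at (330,130) lie beyond and above it. I'll measure the real tip height from depth.

```bash
python3 - <<'E'
from h import *
f=np.load('side.npz');K,R,t=f['K'],f['R'],f['t'];d=f['d']
q=K@(R@ctrl.get_state()['position']+t);print('tcp px',q[:2]/q[2],'depth',q[2])
for v in range(112,132): print(v,[ '%.3f'%d[v,u] for u in range(227,241)],pt('side',232,v).round(3),f['im'][v,232].max())
E
```

```text
tcp px [232.63214809 131.17620234] depth 1.4806493479442429
112 ['1.332', '1.338', '1.336', '1.339', '1.340', '1.337', '1.338', '1.341', '1.340', '1.343', '1.340', '1.345', '1.349', '1.345'] [0.48  0.274 0.216] 19
113 ['1.342', '1.341', '1.341', '1.338', '1.339', '1.342', '1.343', '1.342', '1.347', '1.344', '1.347', '1.349', '0.000', '1.339'] [0.48  0.274 0.213] 23
114 ['1.337', '1.339', '1.339', '1.336', '1.341', '1.346', '1.344', '1.338', '1.345', '1.348', '0.000', '1.349', '1.347', '1.349'] [0.48  0.274 0.21 ] 17
115 ['1.344', '1.346', '1.341', '1.345', '1.346', '1.343', '1.341', '1.347', '1.349', '1.350', '1.344', '1.349', '1.350', '1.350'] [0.48  0.275 0.207] 24
116 ['1.339', '1.343', '1.344', '1.343', '1.347', '1.346', '1.350', '1.347', '1.351', '1.435', '1.440', '1.918', '1.936', '1.939'] [0.48  0.274 0.204] 23
117 ['1.345', '1.342', '1.452', '1.432', '1.432', '1.438', '1.442', '1.441', '1.444', '1.444', '1.446', '1.940', '1.948', '1.945'] [0.484 0.353 0.157] 24
118 ['1.896', '1.892', '1.452', '1.437', '1.440', '1.444', '1.438', '1.447', '1.443', '1.442', '1.440', '1.940', '1.
[... 1355 characters left out ...]
'1.819', '1.824', '1.940', '1.939', '1.943', '1.940'] [ 0.499  0.691 -0.071] 172
128 ['1.915', '1.910', '1.902', '1.898', '1.871', '1.845', '1.811', '1.806', '1.807', '1.810', '1.927', '1.915', '1.924', '1.929'] [ 0.498  0.668 -0.063] 167
129 ['1.641', '1.638', '1.643', '1.643', '1.643', '1.639', '1.643', '1.640', '1.643', '1.642', '1.645', '1.636', '1.638', '1.640'] [0.49  0.512 0.024] 63
130 ['1.652', '1.638', '1.642', '1.642', '1.647', '1.646', '1.635', '1.643', '1.649', '1.644', '1.644', '1.649', '1.644', '1.643'] [0.49  0.51  0.021] 39
131 ['1.638', '1.647', '1.643', '1.647', '1.653', '1.646', '1.646', '1.644', '1.649', '1.647', '1.434', '1.645', '1.645', '1.651'] [0.49  0.509 0.018] 31
```

Both cameras and the missed contact agree that the real fingertips are about 31 mm higher than the reported TCP. I'll go back, descend to reported z≈0.072 and push again.

```bash
python3 -m handwheel '[[0,0,0.02,-0.025,0,0,0],[0,0,0.035,0,0,0,0],[0,0,0.033,0,0,0,0],[0,0,0,0,0,0,0],[0,0,0,0.02,0,0,0],[0,0,0,0.02,0,0,0],[0,0,0,0.015,0,0,0],[0,0,0,0,0,0,0]]'; python3 -m handwheel '[[0,0,-0.01,0,0,0,0],[0,0,-0.01,0,0,0,0],[0,0,-0.01,0,0,0,0],[0,0,-0.01,0,0,0,0],[0,0,-0.01,0,0,0,0],[0,0,0,0,0,0,0]]';python3 k.py
```

```text
time: 10.72
position: [0.4974, 0.2781, 0.0698]
tool_rot: [3.129, 0.269, -0.006]
ft_force: [-0.9, -0.1, 0.3]
grip_width: 0.005
grip_force: 0.0
time: 11.48
position: [0.4894, 0.3299, 0.0719]
tool_rot: [-3.128, -0.271, 0.001]
ft_force: [-0.2, -0.3, -0.5]
grip_width: 0.007
grip_force: 0.0
now [0.4894 0.3299 0.0719] yaw 9.89 tilt 0.13 t 11.47 F [-0.2 -0.3 -0.5] grip 0.6296380932371757 0.0
-110 113 0.115
-85 60 0.1123
-60 15 0.111
knob-ish 49 [-0.07594067  0.01530112] 0.11436280585893226
```

The beam is now tipping. I'll push on.

```bash
python3 -m handwheel '[[0,0,-0.01,0,0,0,0],[0,0,-0.01,0,0,0,0],[0,0,-0.01,0,0,0,0],[0,0,-0.01,0,0,0,0],[0,0,-0.005,0,0,0,0],[0,0,0,0,0,0,0],[0,0,0,0,0,0,0]]';python3 k.py; python3 - <<'E'
from h import *
f=np.load('side.npz');a=np.radians(9.7)
u=f['im'];K,R,t,d=f['K'],f['R'],f['t'],f['d']
v,u=np.mgrid[0:384,0:512]
W=(np.stack([(u-K[0,2])/K[0,0],(v-K[1,2])/K[1,1],np.ones(u.shape)],-1)*d[...,None]-t)@R
T=ctrl.get_state()['position']; m=(abs(W[...,0]-T[0])<.005)&(abs(W[...,1]-T[1])<.018)&(W[...,2]>.06)&(W[...,2]<.15); 
z=W[m];print(len(z),np.sort(z[:,2])[:6],z[np.argmin(z[:,2])])
E
```

```text
time: 12.4
position: [0.483, 0.3719, 0.072]
tool_rot: [-3.13, -0.266, -0.0]
ft_force: [0.4, 0.2, -0.8]
grip_width: 0.005
grip_force: 0.0
now [0.483  0.3719 0.072 ] yaw 9.73 tilt 0.01 t 12.4 F [ 0.4  0.2 -0.8] grip 0.39967832794933505 0.0
-110 96 0.1208
-85 39 0.1169
-60 6 0.1194
knob-ish 54 [-0.07553239  0.05784141] 0.1149574536378411
48 [0.0613586  0.06457376 0.06461911 0.06599404 0.06663612 0.06787445] [0.48328332 0.3551718  0.0613586 ]
```

```bash
python3 - <<'E'
from h import *
f=np.load('side.npz');K,R,t=f['K'],f['R'],f['t'];d=f['d']
q=K@(R@ctrl.get_state()['position']+t);print('tcp px',q[:2]/q[2],'depth',q[2]);c=int(q[0]+.5)
for v in range(118,150,2): print(v,pt('side',c,v).round(3),pt('side',c-3,v).round(3),pt('side',c+3,v).round(3),f['im'][v,c-3:c+4].max(1))
print(ctrl.camera_info('wrist')['t']@-np.array(ctrl.camera_info('wrist')['R']))
E
```

```text
tcp px [232.4043152  138.29896467] depth 1.504563010524027
118 [ 1.123  1.171 -0.343] [ 1.125  1.225 -0.372] [0.894 0.462 0.064] [138 137 122  78  43  35  38]
120 [0.886 0.464 0.056] [ 1.126  1.224 -0.384] [0.895 0.461 0.056] [121  79  44  34  40  39  38]
122 [0.886 0.463 0.048] [0.877 0.467 0.047] [0.895 0.46  0.049] [39 35 38 41 39 35 40]
124 [0.887 0.464 0.04 ] [0.876 0.46  0.043] [0.897 0.462 0.041] [40 42 36 33 44 37 41]
126 [0.888 0.464 0.032] [0.878 0.465 0.033] [0.899 0.465 0.031] [ 40  39  41  41  36  57 110]
128 [0.889 0.464 0.025] [0.878 0.464 0.025] [0.899 0.463 0.024] [40 39 39 41 44 41 41]
130 [0.89  0.463 0.017] [0.879 0.463 0.018] [0.9   0.462 0.017] [39 37 39 38 38 37 37]
132 [0.891 0.464 0.009] [0.88  0.463 0.01 ] [0.9   0.462 0.009] [36 43 43 44 51 53 56]
134 [0.876 0.419 0.029] [0.866 0.42  0.029] [0.886 0.416 0.03 ] [130 129 121 103 101  98  99]
136 [0.875 0.413 0.024] [0.865 0.414 0.025] [0.885 0.413 0.024] [ 94  96  96  93  93  97 101]
138 [0.875 0.409 0.019] [0.864 0.409 0.02 ] [0.882 0.402 0.023] [199 197 196 195 194 195 171]
140 [0.871 0.397 0.019] [0.862 0.4   0.018] [0.798 0.159 0.17 ] [183 193 193 196 196 175 163]
142 [0.867 0.382 0.021] [0.858 0.384 0.021] [0.799 0.159 0.164] [161 160 139 150 177 174 162]
144 [0.865 0.373 0.019] [0.855 0.375 0.019] [0.8   0.161 0.156] [179 175 161 173 175 165 165]
146 [0.861 0.361 0.019] [0.851 0.359 0.021] [0.8   0.158 0.152] [179 199 209 194 178 201 199]
148 [0.858 0.349 0.02 ] [0.848 0.347 0.022] [0.866 0.343 0.023] [212 207 188 174 182 201 193]
[0.56163823 0.38462219 0.26407851]
```

```bash
python3 - <<'E'
from h import *
f=np.load('side.npz');print(f['K'],f['R'],f['t'],-f['R'].T@f['t'])
c=ctrl.camera_info('side');print(c['R'],c['t'])
print(f['d'][138,232],f['d'].shape, pt('side',232,138))
cv2.imwrite('pics/s5.png',f['im'])
E
```

```text
[[480.52625681   0.         248.03605784]
 [  0.         480.52625681 190.43700992]
 [  0.           0.           1.        ]] [[ 0.99485259 -0.09943765 -0.01950558]
 [-0.07599873 -0.60485593 -0.79270013]
 [ 0.06702618  0.79010218 -0.60929962]] [-0.49115448  0.15543386  1.22235399] [ 0.41850937 -0.92060871  0.85841201]
[[ 0.99485259 -0.09943765 -0.01950558]
 [-0.07599873 -0.60485593 -0.79270013]
 [ 0.06702618  0.79010218 -0.60929962]] [-0.49115448  0.15543386  1.22235399]
1.5019649 (384, 512) [0.48176824 0.37015681 0.07420392]
```

View pics/s5.png

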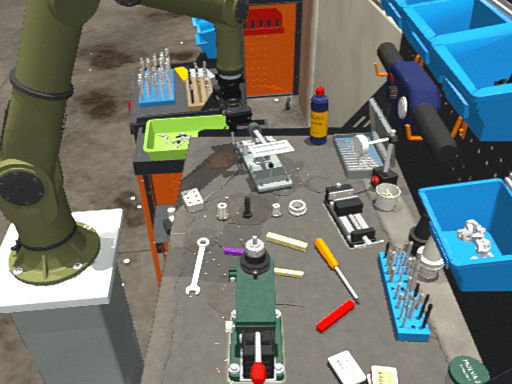

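```bash
python3 - <<'E'
from h import *
f=np.load('side.npz')
for v in range(116,150,2): print(v,pt('side',232,v).round(3),f['im'][v,228:241].max(1),f['d'][v,228:241].round(2))
E
```

```text
116 [0.48  0.274 0.204] [39 39 30 31 30 23 19 25 28 19 25 27 22] [1.35 1.34 1.35 1.34 1.35 1.35 1.35 1.35 1.35 1.35 1.35 1.35 1.36]
118 [0.48  0.276 0.197] [20 20 18 25 26 18 22 24 25 17 21 19 21] [1.35 1.35 1.35 1.35 1.35 1.35 1.36 1.36 1.37 1.37 1.36 1.36 1.36]
120 [0.48  0.283 0.186] [53 67 50 24 24 24 24 18 26 20 25 17 25] [1.36 1.36 1.36 1.36 1.37 1.36 1.36 1.36 1.36 1.36 1.37 1.37 1.37]
122 [0.479 0.28  0.182] [40 38 25 25 21 25 24 26 17 24 21 16 22] [1.36 1.37 1.36 1.37 1.36 1.37 1.36 1.37 1.37 1.38 1.37 1.38 1.37]
124 [0.479 0.281 0.175] [24 25 21 25 27 24 25 21 33 38 38 37 38] [1.36 1.37 1.37 1.37 1.37 1.37 1.37 1.37 1.47 1.94 1.93 1.94 1.94]
126 [0.483 0.359 0.123] [174  51  19  19  23  22  23  26  61  95 105 105 105] [1.91 1.48 1.47 1.47 1.47 1.46 1.47 1.47 1.47 1.94 1.93 1.94 1.94]
128 [0.483 0.359 0.117] [178  50  22  18  23  24  20  26  33  82 113 113 113] [1.92 1.48 1.47 1.47 1.46 1.47 1.47 1.48 1.47 1.48 1.93 1.92 1.92]
130 [0.482 0.36  0.109] [39 27 27 22 23 19 23 21 30 36 34 39 37] [1.64 1.64 1.47 1.47 1.48 1.48 1.48 1.48 1.48 1.48 1.64 1.64 1.65]
132 [0.483 0.374 0
[... 586 characters left out ...]
[121 126 124 117 136 153 130 113 125 127 124 131 128] [1.64 1.64 1.63 1.64 1.63 1.5  1.49 0.   1.64 1.63 1.64 1.63 1.64]
142 [0.486 0.466 0.   ] [126 126 124 123 137 161 148 121 154 199 189 134 106] [1.63 1.63 1.63 1.63 1.62 1.5  1.5  1.62 1.63 1.59 1.59 1.58 1.58]
144 [0.485 0.454 0.   ] [ 73  73  68  68  86 110  96  78 109 165 185 157 132] [1.61 1.62 1.61 1.62 1.62 1.5  1.5  1.51 1.5  1.59 1.58 1.58 1.57]
146 [0.48  0.364 0.049] [ 74  72  74  68  63  72  80  77 105 144 159 152 141] [1.61 1.61 1.6  1.61 1.51 1.5  1.49 1.5  1.5  1.5  1.5  1.5  1.5 ]
148 [0.483 0.426 0.002] [ 74  73  71  78  68  60  61  66  72  90 104 139 182] [1.6  1.59 1.59 1.6  1.6  1.5  1.5  1.5  1.5  1.5  1.5  1.51 1.56]
```

The fingertips end at row 131 (z≈0.105), which confirms the ~32 mm offset. The pan has risen 10 mm, so the beam is fully tipped. I'll dwell, hop over the knob and descend on the far side.

```bash
python3 -m handwheel '[[0,0,0,0,0,0,0],[0,0,0,0,0,0,0],[0,0,0,0,0,0,0],[0,0,0,0,0,0,0],[0,0,0,0,0,0,0],[0,0,0,0,0,0,0],[0,0,0,0,0,0,0],[0,0,0,0,0,0,0]]'; python3 -m handwheel '[[0,0,0.003,-0.03,0,0,0],[0,0,0,-0.035,0,0,0],[0,0,-0.035,0,0,0,0],[0,0,-0.035,0,0,0,0],[0,0,0,0,0,0,0],[0,0,0,0.03,0,0,0],[0,0,0,0.035,0,0,0],[0,0,0,0,0,0,0]]';python3 k.py
```

```text
time: 13.45
position: [0.483, 0.3719, 0.072]
tool_rot: [3.13, 0.267, 0.0]
ft_force: [0.2, -0.1, -0.0]
grip_width: 0.006
grip_force: 0.0
time: 14.45
position: [0.4706, 0.4348, 0.069]
tool_rot: [3.126, 0.265, -0.007]
ft_force: [-0.2, -0.5, 0.8]
grip_width: 0.009
grip_force: 0.0
now [0.4706 0.4348 0.069 ] yaw 9.69 tilt 0.37 t 14.45 F [-0.2 -0.5  0.8] grip 0.7856797958241272 0.0
-110 101 0.1207
-85 43 0.1173
-60 13 0.1183
knob-ish 36 [-0.07889135  0.08874636] 0.12366994465379388
```

```bash
python3 -m handwheel '[[0,0,0.01,0,0,0,0],[0,0,0.01,0,0,0,0],[0,0,0.01,0,0,0,0],[0,0,0.01,0,0,0,0],[0,0,0.01,0,0,0,0],[0,0,0.01,0,0,0,0],[0,0,0.01,0,0,0,0],[0,0,0.01,0,0,0,0],[0,0,0.01,0,0,0,0],[0,0,0,0,0,0,0],[0,0,0,0,0,0,0]]';python3 k.py;python3 -m handwheel '[[0,0,0.003,0,0,0,0],[0,0,0.002,0,0,0,0],[0,0,0,0,0,0,0]]'
```

```text
time: 15.88
position: [0.4868, 0.348, 0.0715]
tool_rot: [3.129, 0.266, -0.001]
ft_force: [0.1, -0.1, 0.2]
grip_width: 0.009
grip_force: 0.0
now [0.4868 0.348  0.0715] yaw 9.7 tilt 0.12 t 15.88 F [ 0.1 -0.1  0.2] grip 0.76550408742781 0.0
-110 124 0.1098
-85 69 0.1074
-60 25 0.1076
knob-ish 60 [-0.07904709  0.0128011 ] 0.12365648178931968
time: 16.3
position: [0.4876, 0.3444, 0.072]
tool_rot: [-3.13, -0.267, 0.0]
ft_force: [-0.8, 0.1, 0.4]
grip_width: 0.005
grip_force: 0.1
```

```bash
python3 -m handwheel '[[0,0,0.003,0,0,0,0],[0,0,0.001,0,0,0,0],[0,0,0,0,0,0,0],[0,0,0,0,0,0,0]]';python3 k.py; python3 -c "
from h import *
plan((.485,.36,.16,9.7),(.587,-.0385,.16,-30.6),(.587,-.0385,.0,-30.6))"
```

```text
time: 16.8
position: [0.4882, 0.3408, 0.0721]
tool_rot: [-3.13, -0.267, -0.0]
ft_force: [-0.7, 4.2, -0.6]
grip_width: 0.003
grip_force: 1.5
now [0.4882 0.3408 0.0721] yaw 9.76 tilt 0.03 t 16.8 F [-0.7  4.2 -0.6] grip 0.22934837583029427 1.4718317985534668
-110 126 0.1093
-85 62 0.1074
-60 23 0.1079
knob-ish 56 [-0.07784147  0.00879292] 0.12276808874304228
now [0.4882 0.3407 0.072 ] yaw 9.76 tilt 0.02 t 16.85 F [-1.8  3.9  0.1] grip 0.5590690582807031 1.3744816929101944
turn [-0.   0.   0.1] shift mm [  0.1 -19.6 -88. ]
turn [ 0.   0.  40.3] shift mm [290.6 291.1   0. ]
turn [0. 0. 0.] shift mm [  0.   0. 160.]
```

```bash
python3 -m handwheel '[[0,0,-0.01,0,0,0,0],[0,0,-0.01,-0.044,0,0,0],[0.05,0,0,-0.044,0,0,0],[0.05,0.004,0.051,0,0,0,0],[0.05,0.004,0.051,0,0,0,0],[0.05,0.004,0.051,0,0,0,0],[0.05,0.004,0.051,0,0,0,0],[0.05,0.004,0.051,0,0,0,0],[0.05,0.004,0.051,0,0,0,0],[0.05,0.004,0.051,0,0,0,0],[0.05,0.005,0.052,0,0,0,0],[0.05,0,0,0,0,0,10.1]]' 40;python3 -m handwheel '[[0.05,0,0,0,0,0,10.1],[0.05,0,0,0,0,0,10.1],[0.05,0,0,0,0,0,10],[0.05,0,0,0,0,0,0],[0.05,0,0,0,0,0,0]]'; python3 - <<'E'
from h import *
plan((.587,-.0385,.04,-30.6),(.587,-.0385,-.026,-30.6))
s=snap('side');print(s.shape)
# relook at bar from side
m=(s[225:270,255:315].min(2)>150).astype(np.uint8)
n,l,st,ce=cv2.connectedComponentsWithStats(m)
for i in range(1,n):
    if st[i,4]>60:
        ys,xs=np.where(l==i);P=np.array([pt('side',u,v,z=.014) for u,v in zip(xs+255,ys+225)]);print(st[i,4],P.mean(0),cv2.minAreaRect((P[:,:2]*1000).astype(np.float32)))
s=snap('top');K=ctrl.camera_info('wrist');im,d=ctrl.get_image('wrist');cv2.imwrite('pics/w2.png',im)
E
```

```text
time: 18.35
position: [0.5868, -0.0451, 0.1592]
tool_rot: [3.138, -0.032, -0.003]
ft_force: [-0.9, 0.9, -0.7]
grip_width: 0.579
grip_force: 0.0
time: 18.98
position: [0.5866, -0.0377, 0.1599]
tool_rot: [3.031, -0.823, -0.001]
ft_force: [0.5, 0.9, -0.5]
grip_width: 0.572
grip_force: 0.0
now [ 0.5866 -0.0377  0.1599] yaw -30.39 tilt 0.05 t 18.98 F [ 0.5  0.9 -0.5] grip 49.800523157366186 0.0
turn [0.  0.  0.2] shift mm [  0.8   0.5 119.9]
turn [0. 0. 0.] shift mm [ 0.  0. 66.]
(384, 512, 3)
99 [ 0.51562763 -0.05125711  0.014     ] ((518.5347900390625, -45.159263610839844), (58.07723617553711, 22.70070457458496), 83.6337890625)
107 [ 0.610153   -0.05340918  0.014     ] ((608.8970947265625, -51.55378723144531), (18.975173950195312, 57.437923431396484), 56.9464225769043)
```

View pics/w2.png

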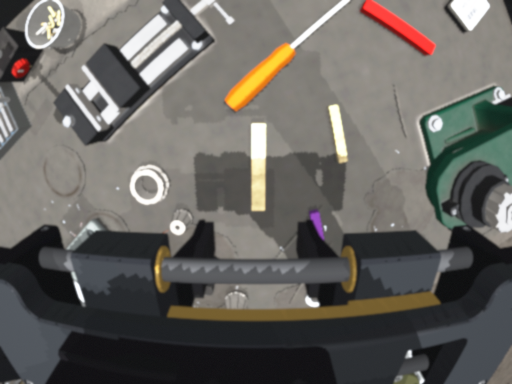

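The wrist view shows the bar at (258,165), upright in the image and centred between the fingers at 200 and 318. Descending.

```bash
python3 -m handwheel '[[0.05,0.001,0.0005,0.05,0,0,0.2],[0.05,0,0,0.05,0,0,0],[0.05,0,0,0.04,0,0,0],[0.05,0,0,0.02,0,0,0],[0.05,0,0,0.01,0,0,0],[0.05,0,0,0,0,0,0]]'; python3 -m handwheel '[[0.05,0,0,0.005,0,0,0],[0.05,0,0,0,0,0,0]]';python3 -m handwheel '[[0.05,0,0,0.005,0,0,0],[0.05,0,0,0,0,0,0]]'; python3 - <<'E'
from h import *
plan((.587,-.0385,-.026,-30.6))
snap('side');f=np.load('side.npz');d=f['d'];K,R,t=f['K'],f['R'],f['t'];v,u=np.mgrid[0:384,0:512]
W=(np.stack([(u-K[0,2])/K[0,0],(v-K[1,2])/K[1,1],np.ones(u.shape)],-1)*d[...,None]-t)@R
m=(f['im'].max(2)<45)&(np.hypot(W[...,0]-.587,W[...,1]+.0385)<.06)&(W[...,2]<.1)
z=W[m]; o=np.argsort(z[:,2])[:10]; print(m.sum(),z[o].round(3))
E
```

```text
time: 19.88
position: [0.5879, -0.0384, -0.0095]
tool_rot: [-3.029, 0.833, -0.001]
ft_force: [-0.0, 0.4, 0.3]
grip_width: 0.572
grip_force: 0.0
time: 20.12
position: [0.5878, -0.0385, -0.0143]
tool_rot: [3.029, -0.833, 0.002]
ft_force: [0.1, -0.2, 1.0]
grip_width: 0.575
grip_force: 0.0
time: 20.38
position: [0.587, -0.0384, -0.0203]
tool_rot: [3.029, -0.833, -0.001]
ft_force: [1.2, -0.1, -0.3]
grip_width: 0.576
grip_force: 0.0
now [ 0.587  -0.0384 -0.0203] yaw -30.75 tilt 0.03 t 20.38 F [ 1.2 -0.1 -0.3] grip 50.15113221874008 0.0
turn [ 0.   0.  -0.2] shift mm [0.  0.1 5.7]
53 [[ 0.566 -0.062  0.01 ]
 [ 0.579 -0.071  0.01 ]
 [ 0.568 -0.065  0.012]
 [ 0.58  -0.07   0.013]
 [ 0.57  -0.069  0.013]
 [ 0.577 -0.073  0.013]
 [ 0.572 -0.07   0.013]
 [ 0.57  -0.066  0.014]
 [ 0.574 -0.072  0.016]
 [ 0.577 -0.073  0.016]]
```

```bash
python3 -m handwheel '[[0.05,0,0,0.004,0,0,0],[0.03,0,0,0,0,0,0],[0,0,0,0,0,0,0],[0,0,0,0,0,0,0],[0,0,0,0,0,0,0],[0,0,0,0,0,0,0],[0,0,0,0,0,0,0],[0,0,0,0,0,0,0],[0,0,0,0,0,0,0]]' 45; python3 -c "
from h import *
plan()"
```

```text
time: 21.55
position: [0.5872, -0.0389, -0.0239]
tool_rot: [3.028, -0.833, -0.0]
ft_force: [-1.6, -2.0, 2.4]
grip_width: 0.172
grip_force: 45.0
now [ 0.5872 -0.0389 -0.0239] yaw -30.77 tilt 0.04 t 21.55 F [-1.6 -2.   2.4] grip 15.000179162950712 45.0006240606308
```

```bash
python3 -m handwheel '[[0,0,0,-0.02,0,0,0],[0,0,0,-0.04,0,0,0],[0,0,0,-0.04,0,0,0],[0,0,0,-0.04,0,0,0],[0,0,0,-0.044,0,0,0],[0,0,0,0,0,0,-10.1],[0,0,0,0,0,0,-10.1],[0,0,0,0,0,0,-10.1],[0,0,0,0,0,0,-10.1],[0,0,0,0,0,0,0],[0,0,0,0,0,0,0],[0,0,0,0,0,0,0]]'; cat > b.py <<'E'
from h import *
s=ctrl.get_state();T=s['position'];zt=T[2]+.04
a=np.radians(9.7);A=np.array([[np.cos(a),-np.sin(a)],[np.sin(a),np.cos(a)]])
for n in('top','side'):
    snap(n);f=np.load(n+'.npz');d=f['d'];K,R,t=f['K'],f['R'],f['t'];v,u=np.mgrid[0:384,0:512]
    W=(np.stack([(u-K[0,2])/K[0,0],(v-K[1,2])/K[1,1],np.ones(u.shape)],-1)*d[...,None]-t)@R
    B=(W[...,:2]-T[:2])@A
    im=f['im'].astype(int)
    m=(abs(B[...,0])<.075)&(abs(B[...,1])<.02)&(W[...,2]>zt-.03)&(W[...,2]<zt+.012)&(im[...,2]>95)
    P=np.c_[B[m],W[m][:,2]]*1000
    print(n,m.sum(), 'x',np.percentile(P[:,0],[0,2,98,100]).round(1),'y',np.percentile(P[:,1],[2,50,98]).round(1),'z',np.percentile(P[:,2],[2,50,98]).round(1))
    for lo,hi in((-60,-35),(-35,-10),(10,35),(35,60)):
        q=P[(P[:,0]>lo)&(P[:,0]<hi)]; 
        if len(q): print(lo,len(q),np.median(q,0).round(1),'zmax',np.percentile(q[:,2],90).round(1))
    m=(W[...,2]>.1)&(W[...,2]<.117)&(np.hypot(W[...,0]-.5838,W[...,1]-.2334)<.075)
    if m.sum()>100: print('pan',cv2.minAreaRect((W[m][:,:2]*1000).astype(np.float32)))
E
python3 b.py; python3 -c "
from h import *
plan((.5838,.2334,.16,9.7),(.5838,.2334,.0995,9.7))"
```

```text
time: 23.05
position: [0.5874, -0.0383, 0.1602]
tool_rot: [3.131, 0.262, 0.0]
ft_force: [-0.9, -0.8, -3.1]
grip_width: 0.178
grip_force: 45.0
now [ 0.5874 -0.0383  0.1601] yaw 9.58 tilt 0.01 t 23.1 F [ 1.3 -0.6 -3.2] grip 15.535561307173209 44.99836564064026
turn [ 0.  -0.  -0.1] shift mm [ 4.230e+01 -2.684e+02  1.000e-01]
turn [0. 0. 0.] shift mm [ 0.   0.  60.5]Traceback (most recent call last):
  File "b.py", line 11, in <module>
    print(n,m.sum(), 'x',np.percentile(P[:,0],[0,2,98,100]).round(1),'y',np.percentile(P[:,1],[2,50,98]).round(1),'z',np.percentile(P[:,2],[2,50,98]).round(1))
                         ~~~~~~~~~~~~~^^^^^^^^^^^^^^^^^^^^^
    return _quantile_unchecked(
        a, q, axis, out, overwrite_input, method, keepdims, weights)
    return _ureduce(a,
                    func=_quantile_ureduce_func,
    ...<5 lines>...
                    overwrite_input=overwrite_input,
                    method=method)
    r = func(a, **kwargs)
    result = _quantile(arr,
                       quantiles=q,
    ...<2 lines>...
                       out=out,
                       weights=wgt)
    slices_having_nans = np.isnan(arr[-1, ...])
                                  ~~~^^^^^^^^^
IndexError: index -1 is out of bounds for axis 0 with size 0
```

```bash
sed -i 's/^    print(n,m.sum(), /    if not len(P): print(n,"hidden"); continue\n&/' b.py; python3 -m handwheel '[[0,0,0,0,0,0,0],[0,0.004,-0.025,0,0,0,0],[0,0.005,-0.035,0,0,0,0],[0,0.006,-0.035,0,0,0,0],[0,0.006,-0.035,0,0,0,0],[0,0.006,-0.035,0,0,0,0],[0,0.005,-0.035,0,0,0,0],[0,0.005,-0.035,0,0,0,0],[0,0.005,-0.025,0,0,0,0],[0,0,-0.009,0,0,0,-0.1],[0,0,0,0,0,0,0],[0,0,0,0,0,0,0]]'; python3 b.py; python3 -c "
from h import *
plan((.5838,.2334,.16,9.7),(.5838,.2334,.0995,9.7))"
```

```text
time: 24.6
position: [0.5842, 0.2318, 0.1598]
tool_rot: [3.129, 0.263, -0.0]
ft_force: [-0.1, -0.8, -3.1]
grip_width: 0.183
grip_force: 45.0
top hidden
side 242 x [-51.7 -50.1  52.6  54.7] y [-14.6  -8.4   6.5] z [183.8 196.  201.3]
-60 52 [-43.9  -6.1 194.6] zmax 200.1
-35 69 [-23.1  -8.4 197. ] zmax 200.4
10 58 [ 24.8  -9.3 194.9] zmax 200.6
35 50 [ 45.8  -8.2 196.9] zmax 199.6
pan ((582.6304321289062, 247.0435333251953), (116.02501678466797, 114.21369171142578), 7.922545909881592)
now [0.5842 0.232  0.16  ] yaw 9.61 tilt 0.06 t 24.7 F [-0.5 -0.6 -2.7] grip 15.69477265923204 44.998308420181274
turn [ 0.1  0.  -0.1] shift mm [-0.2 -1.4 -0. ]
turn [0. 0. 0.] shift mm [ 0.   0.  60.5]
```

```bash
python3 -m handwheel '[[0,-0.001,-0.002,0.01,0,0,0],[0,0,0,0.02,0,0,0],[0,0,0,0.015,0,0,0],[0,0,0,0.005,0,0,0],[0,0,0,0,0,0,0]]'; python3 b.py; python3 - <<'E'
from h import *
plan((.5838-.0013,.234-.0002,.0995,9.7))
f=np.load('side.npz');d=f['d'];K,R,t=f['K'],f['R'],f['t'];v,u=np.mgrid[0:384,0:512]
W=(np.stack([(u-K[0,2])/K[0,0],(v-K[1,2])/K[1,1],np.ones(u.shape)],-1)*d[...,None]-t)@R
a=np.radians(9.7);A=np.array([[np.cos(a),-np.sin(a)],[np.sin(a),np.cos(a)]]);B=(W[...,:2]-[.5838,.2334])@A*1000;z=W[...,2]*1000
m=(z>98)&(z<118)&(abs(B[...,0])<70)&(B[...,1]>-60)&(B[...,1]<-5)
for c in range(-55,60,10):
    k=m&(abs(B[...,0]-c)<5); 
    if k.sum(): print(c,k.sum(),B[...,1][k].min().round(1),np.sort(z[k])[:2].round(1))
print('x range',np.percentile(B[...,0][m],[0,1,99,100]).round(1))
k=m&(z>111.5);print('rail',k.sum(),np.median(B[...,1][k]))
E
```

```text
time: 25.32
position: [0.5821, 0.2355, 0.1093]
tool_rot: [3.13, 0.267, -0.002]
ft_force: [-0.4, -0.2, -3.3]
grip_width: 0.176
grip_force: 45.0
top hidden
side 229 x [-50.9 -49.8  53.9  55.8] y [-14.8  -8.4   5.2] z [134.5 146.8 152.7]
-60 47 [-43.8  -7.1 144.5] zmax 150.6
-35 65 [-23.5  -8.4 146.9] zmax 150.6
10 54 [ 24.5  -9.3 146. ] zmax 152.1
35 49 [ 44.8  -8.5 147.5] zmax 150.7
pan ((585.174072265625, 229.10267639160156), (116.31805419921875, 77.05601501464844), 9.788596153259277)
now [0.5827 0.2359 0.1105] yaw 9.75 tilt 0.05 t 25.43 F [ 0.1  0.4 -2.3] grip 15.4894262754643 44.99846398830414
turn [-0. -0.  0.] shift mm [-0.6  2.1 11. ]
-55 23 -43.1 [105.1 105.3]
-45 30 -40.3 [104.8 105. ]
-35 26 -42.6 [103.7 103.8]
-25 30 -42.8 [105.2 105.5]
-15 21 -40.0 [103.6 105.5]
-5 29 -42.2 [104.5 105.4]
5 23 -41.3 [103.9 105.3]
15 25 -41.8 [102.9 104.1]
25 29 -40.6 [104.4 105.2]
35 26 -40.7 [104.9 105.8]
45 27 -42.9 [105.5 106.9]
55 16 -39.6 [104.4 104.9]
x range [-57.3 -56.6  55.8  58.2]
rail 58 -22.124674686157647
```

```bash
python3 - <<'E'
from h import *
from scipy.ndimage import map_coordinates as mc
f=np.load('side.npz');K,R,t=f['K'],f['R'],f['t'];g=f['im'].mean(2)
a=np.radians(9.7);ys=np.arange(-60,2,2)
T=ctrl.get_state()['position']
def prof(z,ys,xs,o):
    out=[]
    for y in ys:
        r=[]
        for x in xs:
            X=np.array([o[0]+(x*np.cos(a)-y*np.sin(a))/1e3,o[1]+(x*np.sin(a)+y*np.cos(a))/1e3,z]);q=K@(R@X+t);r.append(mc(g,[[q[1]/q[2]],[q[0]/q[2]]],order=1)[0])
        out.append(np.mean(r))
    return np.round(out).astype(int)
print('pan z.1065',list(zip(ys,prof(.1065,ys,range(-45,46,5),(.5838,.2334)))))
print('bar top z.1495',list(zip(range(-24,26,2),prof(.1495,range(-24,26,2),[-45,-40,-35,-30,30,35,40,45],T))))
E
```

```text
pan z.1065 [(np.int64(-60), np.int64(143)), (np.int64(-58), np.int64(145)), (np.int64(-56), np.int64(146)), (np.int64(-54), np.int64(148)), (np.int64(-52), np.int64(151)), (np.int64(-50), np.int64(154)), (np.int64(-48), np.int64(154)), (np.int64(-46), np.int64(153)), (np.int64(-44), np.int64(151)), (np.int64(-42), np.int64(157)), (np.int64(-40), np.int64(175)), (np.int64(-38), np.int64(196)), (np.int64(-36), np.int64(206)), (np.int64(-34), np.int64(208)), (np.int64(-32), np.int64(207)), (np.int64(-30), np.int64(207)), (np.int64(-28), np.int64(208)), (np.int64(-26), np.int64(208)), (np.int64(-24), np.int64(204)), (np.int64(-22), np.int64(194)), (np.int64(-20), np.int64(183)), (np.int64(-18), np.int64(178)), (np.int64(-16), np.int64(181)), (np.int64(-14), np.int64(192)), (np.int64(-12), np.int64(208)), (np.int64(-10), np.int64(218)), (np.int64(-8), np.int64(212)), (np.int64(-6), np.int64(195)), (np.int64(-4), np.int64(178)), (np.int64(-2), np.int64(168)), (np.int64(0), np.int64(163))]
bar top z.1495 [(-24, np.int64(145)), (-22, np.int64(144)), (-20, np.int64(142)), (-18, np.int64(142)), (-16, np.int64(144)), (-14, np.int64(151)), (-12, np.int64(166)), (-10, np.int64(189)), (-8, np.int64(209)), (-6, np.int64(218)), (-4, np.int64(220)), (-2, np.int64(220)), (0, np.int64(220)), (2, np.int64(218)), (4, np.int64(207)), (6, np.int64(184)), (8, np.int64(156)), (10, np.int64(128)), (12, np.int64(103)), (14, np.int64(88)), (16, np.int64(81)), (18, np.int64(79)), (20, np.int64(80)), (22, np.int64(82)), (24, np.int64(83))]
```

```bash
python3 -m handwheel '[[0,-0.0005,0.0027,0.004,0,0,0],[0,0,0,0.004,0,0,0],[0,0,0,0.003,0,0,0],[0,0,0,0,0,0,0],[0,0,0,0,0,0,0],[0,0,0,0,0,0,0]]'; python3 b.py; python3 k.py; python3 -c "
from h import *
plan((.5823,.2331,.0995,9.7))"
```

```text
time: 26.18
position: [0.5824, 0.233, 0.0991]
tool_rot: [-3.13, -0.267, -0.0]
ft_force: [-0.0, 0.3, -2.6]
grip_width: 0.175
grip_force: 45.0
top hidden
side 276 x [-55.4 -50.5  54.7  58.9] y [-19.3  -8.8   7.9] z [109.3 132.9 141.5]
-60 55 [-45.4  -8.8 132.5] zmax 139.5
-35 77 [-22.9  -9.  135.2] zmax 139.7
10 63 [ 23.7  -8.9 133.7] zmax 140.4
35 59 [ 44.6  -8.9 133.9] zmax 139.8
pan ((585.4135131835938, 224.08074951171875), (118.54940032958984, 69.8919448852539), 5.68051815032959)
now [0.5824 0.2329 0.0991] yaw 9.74 tilt 0.01 t 26.27 F [ 0.2 -0.4 -3.3] grip 15.648400806613887 44.99841749668121
-110 146 0.1116
-85 129 0.1094
-60 0 nan
knob-ish 37 [-0.07589942  0.0063133 ] 0.1227365990903456
now [0.5824 0.2329 0.0991] yaw 9.74 tilt 0.01 t 26.32 F [ 0.1 -0.7 -3.1] grip 15.405144212028485 44.9984747171402
turn [ 0. -0.  0.] shift mm [-0.  -0.2 -0.4]
  return _methods._mean(a, axis=axis, dtype=dtype,
  ret = ret.dtype.type(ret / rcount)
```

```bash
python3 -c "
from bench import ctrl
print(ctrl.close_job())"
```

```text
the job is handed in; nothing more can be done
None
```

Job handed in at about 26 s: the balance was released, tipped fully and was re-arrested level, and the bar is held level about 10 mm above the rails, centred and in line by my last measurements; no verdict was returned.

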